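# Burnish the L-shaped inlay seam of a box lid

## Task

Take the sprung burnisher (the tool with the straight round handle and the thin rod) from its slot in the wooden tool stand and draw its tip through the L-shaped inlay groove in the box lid, in one pass from the free end of the long run, round the corner, to the free end of the short run, keeping the tip down on the groove's floor all the way. Go slowly, no faster than about 5 cm/s while it touches the lid, and press gently: the sprung tip should give by some millimetres but never bottom out. Then hang the burnisher back upright in the slot it came from, let go of it, and leave everything else where it is.

Things in the scene. Friction and masses are not known exactly. Their poses are not given: they have to be found in the camera images.
- burnisher: the tool to use, hanging upright in the stand, 175 mm long, 220 g. Origin: underside of its brass collar, on the axis; z up the handle. Collar 48 mm across, z 0 to 8 mm; straight round dark wooden handle 28 mm across, z 8 to 90 mm (grip near z 55); below, a steel ferrule 20 mm across to z -50 mm, then a thin sprung steel rod 6 mm across with a round end, to z -85 mm when free
- burnisher_tip (a point): the lowest point of the burnisher's sprung rod (moves up into the ferrule when pressed)
- plunger (a joint): how far the burnisher's sprung rod is pressed in: 0 m free, 0.016 m bottomed out; about 1.4 N to start it moving and 0.35 N more per mm
- lid: oak box lid 170 x 230 mm (x, y) in a cradle 190 x 250 mm, fixed, its face 50 mm above the table. Origin: under its centre, on the table. An L-shaped groove 12 mm wide, 5 mm deep, floored with dark inlay, is cut in the face: long run (150 mm) along y at x = -40 mm, y +75 to -75; short run (85 mm) along x at y = -75 mm, x -40 to +45. It is closed 6 mm beyond each end
- seam_start (a point): on the floor and centreline of the groove, at the free end of the long run (45 mm above the table)
- seam_corner (a point): on the floor of the groove, where the centrelines of its two runs meet
- seam_end (a point): on the floor and centreline of the groove, at the free end of the short run
- stand: wooden tool stand, fixed, 120 x 210 mm (x, y), 115 mm high. Origin: centre of its underside. Its top shelf, 11 mm thick, has two slots 28 mm wide at y = +45 and -45 mm, open towards the stand's -x side, running from the front edge x = -34 mm to x = +16 mm. Tools hang by their collars on the shelf near x = 0; lift one a little and draw it out along -x, or lift it straight out
- slot_a (a point): centre of the slot on the stand's +y side, on top of the shelf: where a hanging tool's collar rests
- slot_b (a point): the same for the slot on the stand's -y side
- scraper: the other tool in the stand, not to be used: steel collar 48 mm across, pale pear-shaped handle up to 44 mm across, short flat blade; 168 mm long. Origin: underside of its collar
- sanding_block: cork sanding block 65 x 40 x 24 mm lying on the lid's face away from the groove; leave it. Origin: centre of its underside
- glue_bottle: yellow glue bottle, 60 mm across, 160 mm tall, between and beyond lid and stand. Origin: centre of its underside
- try_square: try square with a 110 mm wooden stock and a 160 mm steel blade, on the left. Origin: centre of the stock's underside
- marking_gauge: wooden marking gauge, beam 140 mm long, 60 mm wide fence, 54 mm high, near the robot. Origin: under the beam's middle, on the table
Mind the look-alikes: they are no part of the job. Leave any purple or red look-alike of the burnisher alone.

How it is judged (in metres and radians):
On the way, in this order (a step that is already met when the one before it is completed fails the run):
1. the tip is down in the groove, its spring pressed in 1 to 14.5 mm, at the start of the seam (x of burnisher_tip in the frame of lid between -0.049 and -0.031 m and y of burnisher_tip in the frame of lid between 0.063 and 0.081 m and z of burnisher_tip in the frame of lid between 0.04 and 0.0475 m and value of joint plunger between 0.001 and 0.0145 m), for 0.04 s.
2. the tip is down in the groove, its spring pressed in 1 to 14.5 mm, 28 mm along the long run (x of burnisher_tip in the frame of lid between -0.049 and -0.031 m and y of burnisher_tip in the frame of lid between 0.038 and 0.056 m and z of burnisher_tip in the frame of lid between 0.04 and 0.0475 m and value of joint plunger between 0.001 and 0.0145 m), for 0.04 s.
3. the tip is down in the groove, its spring pressed in 1 to 14.5 mm, 53 mm along the long run (x of burnisher_tip in the frame of lid between -0.049 and -0.031 m and y of burnisher_tip in the frame of lid between 0.013 and 0.031 m and z of burnisher_tip in the frame of lid between 0.04 and 0.0475 m and value of joint plunger between 0.001 and 0.0145 m), for 0.04 s.
4. the tip is down in the groove, its spring pressed in 1 to 14.5 mm, 78 mm along the long run (x of burnisher_tip in the frame of lid between -0.049 and -0.031 m and y of burnisher_tip in the frame of lid between -0.012 and 0.006 m and z of burnisher_tip in the frame of lid between 0.04 and 0.0475 m and value of joint plunger between 0.001 and 0.0145 m), for 0.04 s.
5. the tip is down in the groove, its spring pressed in 1 to 14.5 mm, 103 mm along the long run (x of burnisher_tip in the frame of lid between -0.049 and -0.031 m and y of burnisher_tip in the frame of lid between -0.037 and -0.019 m and z of burnisher_tip in the frame of lid between 0.04 and 0.0475 m and value of joint plunger between 0.001 and 0.0145 m), for 0.04 s.
6. the tip is down in the groove, its spring pressed in 1 to 14.5 mm, 128 mm along the long run (x of burnisher_tip in the frame of lid between -0.049 and -0.031 m and y of burnisher_tip in the frame of lid between -0.062 and -0.044 m and z of burnisher_tip in the frame of lid between 0.04 and 0.0475 m and value of joint plunger between 0.001 and 0.0145 m), for 0.04 s.
7. the tip is down in the groove, its spring pressed in 1 to 14.5 mm, at the corner (x of burnisher_tip in the frame of lid between -0.046 and -0.028 m and y of burnisher_tip in the frame of lid between -0.084 and -0.066 m and z of burnisher_tip in the frame of lid between 0.04 and 0.0475 m and value of joint plunger between 0.001 and 0.0145 m), for 0.04 s.
8. the tip is down in the groove, its spring pressed in 1 to 14.5 mm, 28 mm along the short run (x of burnisher_tip in the frame of lid between -0.021 and -0.003 m and y of burnisher_tip in the frame of lid between -0.084 and -0.066 m and z of burnisher_tip in the frame of lid between 0.04 and 0.0475 m and value of joint plunger between 0.001 and 0.0145 m), for 0.04 s.
9. the tip is down in the groove, its spring pressed in 1 to 14.5 mm, 55 mm along the short run (x of burnisher_tip in the frame of lid between 0.006 and 0.024 m and y of burnisher_tip in the frame of lid between -0.084 and -0.066 m and z of burnisher_tip in the frame of lid between 0.04 and 0.0475 m and value of joint plunger between 0.001 and 0.0145 m), for 0.04 s.
10. the tip is down in the groove, its spring pressed in 1 to 14.5 mm, at the end of the seam (x of burnisher_tip in the frame of lid between 0.033 and 0.051 m and y of burnisher_tip in the frame of lid between -0.084 and -0.066 m and z of burnisher_tip in the frame of lid between 0.04 and 0.0475 m and value of joint plunger between 0.001 and 0.0145 m), for 0.04 s.
At the end, for the whole second after the job is handed in: the burnisher hangs still and upright (within 0.12 rad) by its collar in the slot it came from, within 20 mm of where it started and 22 mm of the slot's centre, its collar resting on the shelf (within 4 mm), released (distance of burnisher from where it was at the start of the episode below 0.02 m and angle between burnisher's own z axis and vertical below 0.12 rad and ((z of burnisher in the frame of slot_a between -0.004 and 0.004 m and horizontal distance between burnisher and slot_a below 0.022 m) or (z of burnisher in the frame of slot_b between -0.004 and 0.004 m and horizontal distance between burnisher and slot_b below 0.022 m)) and linear speed of burnisher below 0.02 m/s); the robot touches nothing.
It fails at once if the burnisher presses on the lid with more than 15 N (contact force between burnisher and lid above 15 N).
It fails at once if the sprung tip is pressed in more than 14.5 mm (bottomed out) (value of joint plunger above 0.0145 m).
It fails at once if the burnisher moves faster than 0.09 m/s while touching the lid (contact force between burnisher and lid above 0.3 N and linear speed of burnisher above 0.09 m/s).
It fails at once if the scraper, sanding block, glue bottle, try square or marking gauge is moved by more than 20 mm (distance of any of scraper, sanding_block, glue_bottle, try_square, marking_gauge from where it was at the start of the episode above 0.02 m).
It also fails if it takes over 72 s, if anything falls off the work surface, if the arm or the gripper's body presses on something with over 40 N, if the wrist force passes 120 N, or if a joint passes its speed limit or range.

## Robot

A 6-joint arm with a two-finger parallel gripper is mounted at the origin on the work surface. World frame = base frame: x ahead of the robot, y to its left, z up, the work surface at z = 0. Lengths are in mm, angles in rad, forces in N, time in s.
With the tool pointing down it reaches from about 350 to 725 mm from the base axis. Payload 6 kg.
Tool frame: the origin (TCP) lies at the centre of the arm's flange, where the gripper is bolted on; the fingertips stand 173 mm ahead of it and the grasp point (between the pads) lies robot.pinch_z ahead of it (robot.pinch_z is the distance from the TCP to the grasp point, in mm); x points along the fingers, y is the direction in which the jaws open and shut, and the axes are right-handed (so a half turn about x gives the same grasp; the last joint's range is limited). The gripper opens to 85 mm and grips with 20 to 120 N. Pads are 22 mm wide; open, the fingers measure 114 mm over their backs; the gripper's body (76 mm by 85 mm) begins 54 mm behind the grasp point. The pads swing forward as they close: fully open they stand 13 mm farther back than shut.
Start: joints at [1.54, 0.04, 0.085, 0, -1.615, -0.334], TCP at [214.031, 560.522, 404.661] pointing down, gripper open.
Joint ranges: [-2.56, 2.56], [-1.29, 2.01], [-1.08, 1.49], [-3.29, 1.98], [-2.81, -0.18], [-2.99, 2.99]. Speed limits (rad/s): [2.57, 2.57, 3.01, 3.14, 3.14, 3.14].

## Interface

Orientations are given as a rotation vector (axis times angle).
In Python, from bench import readout, eyes, job, robot gives the robot as it stands.
- The arm moves only by the tool send_rows, never from a script. Its argument "deltas" is a list of rows, each an object with "delta_rot": the turn, a rotation vector about the tool's x, y, z in units of 6 degrees (1.0 is 6 degrees), a list of three; "linear": the shift along the tool's x, y, z in units of 25 mm (1.0 is 25 mm), a list of three; "jaw": the closure in counts, from 0 (fully open) to 255 (shut). A call has 1 to 12 rows; each row is the pose to reach, as a shift and turn from the pose commanded when the call began, along the tool's axes at that moment; what a row does not reach only later rows make up. A row lasts 1/12 s, in which the tool goes at most 41.7 mm and 7.16 degrees, less where a joint would pass 70% of its speed; a pose out of reach is approached as far as the arm can. A call with a gripper value outside its range is refused whole. The fingers move at their own pace and stop on an object; the grip force is fixed at half the most. Time passes only in rows, so rows that repeat a pose let the fingers close. It gives the time, the measured TCP pose, the force and the opening at its end, in the units of the state.
- readout.get_state(): the state, without advancing time (a new reading comes with each control period).
- eyes.grab_frame(name): name is "scene" or "top" or "wrist"; returns the picture (400x640x3 uint8, red, green, blue); there is no depth.
- eyes.camera_info(name): a dict with "K" (3x3 intrinsics, pixels), "origin" and "orientation" of the camera in the world. Camera axes: x right, y up, looking along -z (the intrinsics and any distortion apply to the point x, -y, -z); pixel columns grow to the right and rows downward; lengths in mm; the calibration is good to about 2 mm. A picture is of the moment at which its call begins: read the wrist's pose just before it. camera_info takes no time and is no camera call; for the wrist camera it gives the pose at the moment of the call.
- job.close_job(): hands the job in, once; it reports no verdict.
The state is a dict: "t": time; "q": joint angles; "dq": joint speeds; "tau": joint torques, N m; "tool_pos": TCP position; "ee_rot": TCP orientation; "force": force on the tool from outside, world axes, zero at the start; "wrist_torque": the same for the moment, N m; "gripper_width": opening from 0.0 (shut) to 1.0 (fully open).
Only numpy, scipy, OpenCV 4.12 (cv2) and the standard library are available. Lean on these libraries where they do the work, as an engineer would, in place of code of your own. Each camera call takes 0.05 s, during which the arm holds its last target. There are 200 camera calls.

## Working session

There is one attempt and no reset: what is moved stays moved. The work goes in short steps, Python scripts to look and compute and a tool call to move; the robot and the scene stay as the last step left them, time stands still between calls to the robot, and variables do not carry over. Pictures are saved under pics/ and viewed, about 8 in all and at most 12, crops included, and the job is handed in when it is done.

Besides the shell and the picture viewer there is one more tool, called by a JSON object that holds its "op" and its "data", one argument or row to a line. send_rows: Moves the arm, as the interface text tells. Its arguments: {"type":"object","properties":{"deltas":{"type":"array","items":{"type":"object","properties":{"delta_rot":{"type":"array","items":{"type":"number"}},"linear":{"type":"array","items":{"type":"number"}},"jaw":{"type":"number"}}}}},"required":["deltas"]}

```bash
ls; mkdir -p pics
python3 - <<'E'
from bench import readout, eyes, job, robot
import cv2
print(readout.get_state()); print(robot.pinch_z)
for n in ("scene","top","wrist"):
    print(n,eyes.camera_info(n)); cv2.imwrite(f"pics/{n}0.png",eyes.grab_frame(n)[:,:,::-1])
E
```

```text
pics
{'t': 0.0, 'q': array([ 1.53970358e+00,  4.08417405e-02,  8.37799308e-02, -4.58495684e-04,
       -1.61553607e+00, -3.33706029e-01]), 'dq': array([-8.25606748e-04,  1.82215254e-05, -1.12285631e-03, -1.65929583e-03,
       -5.52837835e-04,  1.22839114e-03]), 'tau': array([ 5.01876752e-05, -3.68197060e+01,  3.47411370e+01,  6.93230823e+00,
       -5.40652181e-03, -9.47716956e-06]), 'tool_pos': array([213.94960728, 560.53104134, 403.645652  ]), 'ee_rot': array([-2.02299899,  0.37505746,  2.02337193]), 'force': array([-0.56816644, -0.19279479, -0.26878068]), 'wrist_torque': array([0.019727  , 0.03393391, 0.05307154]), 'gripper_width': 0.9990432031213845}
154.70000000000002
scene {'K': array([[433.14234023,   0.        , 313.76845094],
       [  0.        , 433.14234023, 202.83733951],
       [  0.        ,   0.        ,   1.        ]]), 'origin': array([1013.06613798, -369.32010629, 1078.80288871]), 'orientation': array([0.54713149, 0.21570498, 0.75189376])}
top {'K': array([[417.26380388,   0.        , 322.58831005],
       [  0.        , 417.26380388, 194.83126986],
       [  0.        ,   0.        ,   1.        ]]), 'origin': array([ 439.55510996,   73.06805844, 1185.79953015]), 'orientation': array([ 0.08889444, -0.08445298, -1.59638564])}
wrist {'K': array([[339.62755956,   0.        , 313.74393574],
       [  0.        , 339.62755956, 198.53982325],
       [  0.        ,   0.        ,   1.        ]]), 'origin': array([288.8144492 , 530.69598531, 373.01775476]), 'orientation': array([-0.2141956 ,  0.30896605, -1.91632555])}
```

```bash
cat > h.py <<'E'
import numpy as np, cv2
from scipy.spatial.transform import Rotation as R
from bench import readout, eyes, job, robot
def ray(n,u,v,ci=None):
    c=ci or eyes.camera_info(n);K=c['K']
    d=np.array([(u-K[0,2])/K[0,0],-(v-K[1,2])/K[1,1],-1])
    return c['origin'],R.from_rotvec(c['orientation']).apply(d)
def onz(n,u,v,z,ci=None):
    o,d=ray(n,u,v,ci); return o+d*(z-o[2])/d[2]
def proj(n,p,ci=None):
    c=ci or eyes.camera_info(n);q=R.from_rotvec(c['orientation']).inv().apply(np.array(p)-c['origin'])
    K=c['K']; return np.array([K[0,0]*q[0]/-q[2]+K[0,2], K[1,1]*-q[1]/-q[2]+K[1,2]])
E
python3 -c "
import cv2,numpy as np
a=cv2.imread('pics/scene0.png');b=cv2.imread('pics/top0.png')
cv2.imwrite('pics/both.png',cv2.resize(np.vstack([a,b]),(480,600)))"
```

```text
(no output)
```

View pics/top0.png

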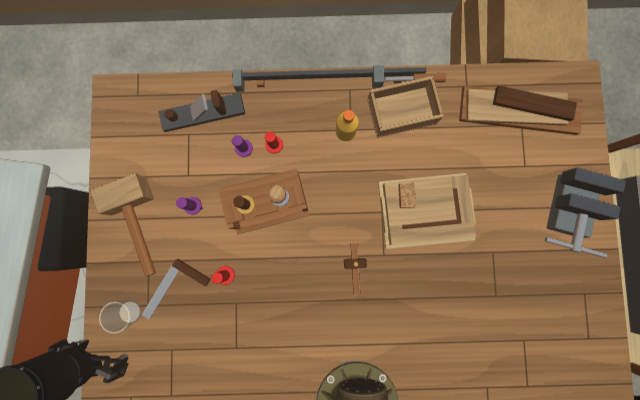

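View pics/scene0.png

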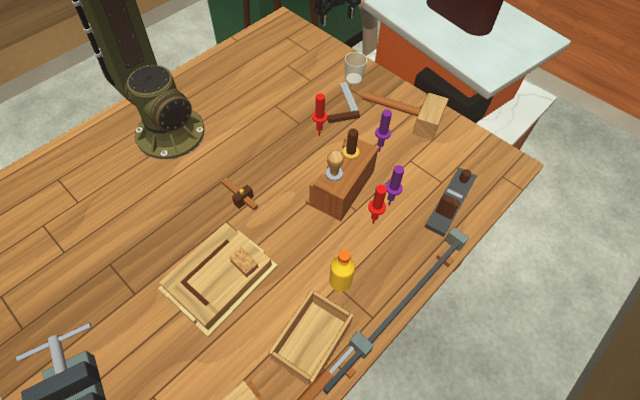

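Candidates for the burnisher:
- **Dark handle, brass collar:** top (243,204) / scene (351,143). This one matches the description.
- **Scraper (pale pear handle, steel collar):** top (278,194).
- **Purple look-alikes:** (241,146) and (189,205).
- **Red look-alikes:** (273,142) and (223,275).

In the lid groove, the long run goes from (403,226) to the corner at (459,222). The short run then goes up to (457,190).

Run:
```python
from h import *
t=cv2.imread('pics/top0.png');s=cv2.imread('pics/scene0.png')
hs=cv2.cvtColor(t,cv2.COLOR_BGR2HSV)
# brass mask
sub=hs[185:225,225:262]; m=((sub[...,0]>18)&(sub[...,0]<32)&(sub[...,1]>110)&(sub[...,2]>140))
ys,xs=np.nonzero(m); print('brass',m.sum(),xs.min()+225,xs.max()+225,ys.min()+185,ys.max()+185)
e=cv2.minEnclosingCircle(np.c_[xs+225,ys+185].astype(np.float32)); print(e, onz('top',*e[0],123))
c=onz('top',*e[0],123)
for z in(115,123,205): print(z,proj('top',[c[0],c[1],z]),proj('scene',[c[0],c[1],z]))
# groove
g=t[175:240,395:470].astype(int).sum(2); m=g<230
m=m.astype(np.uint8); ys,xs=np.nonzero(m); print('groove px',m.sum())
for y in range(10,60,1): print(y+175,''.join('#' if k else '.' for k in m[y]))
for n,p in (('a',(403,226)),('c',(459,222)),('e',(457,190))): print(n,onz('top',*p,45))
big=np.hstack([cv2.resize(t[160:290,170:320],(450,390),interpolation=2),cv2.resize(s[100:230,290:400],(330,390),interpolation=2)])
cv2.imwrite('pics/crop1.png',big)
```

```text
brass 102 237 253 196 212
((244.93478393554688, 204.19564819335938), 8.799752235412598) [538.30202122 273.70881574 123.        ]
115 [245.52233256 204.46685586] [349.52604934 153.40273094]
123 [244.93478394 204.19564819] [349.73809561 151.60798175]
205 [238.36600837 201.16355476] [352.05266378 132.01759037]
groove px 312
185 ....#......................................................................
186 ....#......................................................................
187 ....#......................................................................
188 ....#......................................................................
189 ....#.....................................................####.............
190 ....#.....................................................####.............
191 ....#.....................................................####.............
192 ....#......................................................###.............
193 ....#......................................................###.............
194 ....#................................................
[... 2660 characters left out ...]
..
228 ........####...............................................................
229 ...........................................................................
230 ...........................................................................
231 ...........................................................................
232 ...........................................................................
233 ...........................................................................
234 ...........................................................................
a [ 474.03493634 -142.22108358   45.        ]
c [ 480.74952073 -295.28509211   45.        ]
e [ 568.69315032 -295.32431382   45.        ]
```

View pics/crop1.png

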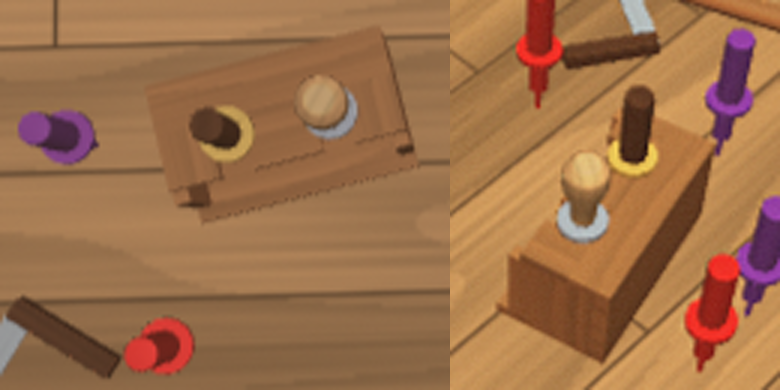

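The left crop shows the dark handle on a brass collar at (220,130), with the pale pear scraper beside it at (325,105). The burnisher choice is confirmed, and it sits in the stand's left slot (slot_a).

```bash
cat >> h.py <<'E'
def go(pos,yaw=None):
    """units for a move to TCP pos, tool down; yaw = world angle of tool y axis (deg)"""
    s=readout.get_state(); r=R.from_rotvec(s['ee_rot']); T=r.as_matrix()
    lin=T.T@(np.array(pos)-s['tool_pos'])/25
    yv=T[:,1]; cy=np.degrees(np.arctan2(yv[1],yv[0]))
    print('t',s['t'],'pos',s['tool_pos'].round(2),'y-axis deg',cy.round(2),'x-axis',T[:,0].round(4),'F',s['force'].round(1),'w',s['gripper_width'])
    a=np.radians(cy if yaw is None else yaw)
    y=np.array([np.cos(a),np.sin(a),0]);x=np.array([0,0,-1.]);D=np.c_[x,y,np.cross(x,y)]
    rot=R.from_matrix(T.T@D).as_rotvec(degrees=True)/6
    print('linear',lin.round(3),'rot',rot.round(3)); return lin,rot
E
python3 - <<'E'
from h import *
go([538,274,430])
# stand yaw: scraper collar vs burnisher; lid yaw from groove
t=cv2.imread('pics/top0.png')
hs=cv2.cvtColor(t,cv2.COLOR_BGR2HSV)
T=R.from_rotvec(readout.get_state()['ee_rot']); print(T.as_matrix().round(3))
ci=eyes.camera_info('wrist'); print('cam in tool',T.inv().apply(ci['origin']-readout.get_state()['tool_pos']), (T.inv()*R.from_rotvec(ci['orientation'])).apply([0,0,-1]))
E
```

```text
t 0.15 pos [214.   560.53 403.93] y-axis deg -110.9 x-axis [-3.0e-04 -1.3e-03 -1.0e+00] F [ 0.4 -0.3  0.1] w 0.99646215117752
linear [ -1.032   6.084 -16.196] rot [ 0.    -0.001 -0.013]
[[-0.    -0.357 -0.934]
 [-0.001 -0.934  0.357]
 [-1.     0.001 -0.   ]]
cam in tool [ 30.79492654   1.12377669 -80.53961706] [ 9.49078451e-01 -4.21727636e-04  3.15039547e-01]
```

{"op": "send_rows", "data": {
  "deltas": [
    {"linear": [-0.3,0.5,-1.3],"delta_rot": [0.8,0,0],"jaw": 0},
    {"linear": [-0.6,1.0,-2.6],"delta_rot": [1.6,0,0],"jaw": 0},
    {"linear": [-1,1.5,-3.9],"delta_rot": [2.4,0,0],"jaw": 0},
    {"linear": [-1,2.0,-5.2],"delta_rot": [3.2,0,0],"jaw": 0},
    {"linear": [-1,2.5,-6.5],"delta_rot": [4,0,0],"jaw": 0},
    {"linear": [-1,3.0,-7.8],"delta_rot": [4.8,0,0],"jaw": 0},
    {"linear": [-1,3.5,-9.1],"delta_rot": [5.6,0,0],"jaw": 0},
    {"linear": [-1,4.0,-10.4],"delta_rot": [6.4,0,0],"jaw": 0},
    {"linear": [-1,4.5,-11.7],"delta_rot": [7.2,0,0],"jaw": 0},
    {"linear": [-1,5.0,-13],"delta_rot": [8,0,0],"jaw": 0},
    {"linear": [-1,5.5,-14.3],"delta_rot": [8.8,0,0],"jaw": 0},
    {"linear": [-1,5.9,-15.5],"delta_rot": [9.3,0,0],"jaw": 0}
  ]
}}

```text
t: 1.15
tool_pos: [524.5, 282.8, 429.6]
ee_rot: [-1.375, 1.093, 1.375]
force: [0.6, 1.1, 0.5]
gripper_width: 1.0
```

Run:
```python
from h import *
go([538,274,430],-167)
ci=eyes.camera_info('wrist'); im=eyes.grab_frame('wrist')[:,:,::-1]; cv2.imwrite('pics/w1.png',im)
import pickle; pickle.dump(ci,open('pics/w1.pkl','wb'))
c=(538.3,273.7)
for z in (123,205): print(proj('wrist',[*c,z],ci))
```

```text
t 1.15 pos [524.55 282.82 429.56] y-axis deg -166.96 x-axis [-2.e-04 -2.e-04 -1.e+00] F [0.6 1.1 0.5] w 0.9998528376766681
linear [-0.018 -0.445 -0.465] rot [ 0.006 -0.001 -0.002]
[299.01289624 173.59482839]
[293.47710179 206.80530378]
```

View pics/w1.png

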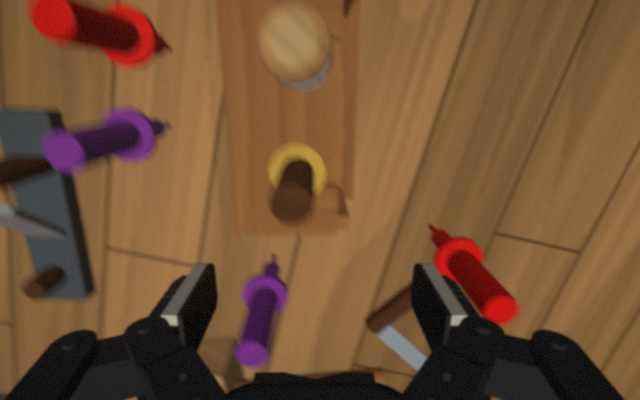

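The wrist view confirms it: the brass collar is near (297,168) and the top of the dark handle near (292,205). The predictions were (299,174) and (293,207), which is close.

Run:
```python
from h import *
import pickle
ci=pickle.load(open('pics/w1.pkl','rb')); im=cv2.imread('pics/w1.png'); hs=cv2.cvtColor(im,cv2.COLOR_BGR2HSV)
x0,y0=255,130; s=hs[y0:240,x0:345]
m=((s[...,0]>20)&(s[...,0]<33)&(s[...,1]>120)&(s[...,2]>120)).astype(np.uint8)
c=max(cv2.findContours(m,0,1)[0],key=cv2.contourArea); h=cv2.convexHull(c)+[x0,y0]
h=h[:,0]; up=h[h[:,1]<185].astype(float)
P=np.array([onz('wrist',*p,123,ci)[:2] for p in up])
from scipy.optimize import least_squares
f=least_squares(lambda v:np.hypot(*(P-v[:2]).T)-24,[538,274]);print('collar',f.x,np.abs(f.fun).max())
f=least_squares(lambda v:np.hypot(*(P-v[:2]).T)-v[2],[538,274,24]);print('collar free r',f.x)
d=((s[...,2]<90)).astype(np.uint8)
c=max(cv2.findContours(d,0,1)[0],key=cv2.contourArea); q=c[:,0]+[x0,y0]; print('dark',q.min(0),q.max(0))
lo=q[q[:,1]>203]; Q=np.array([onz('wrist',*p,205,ci)[:2] for p in lo])
f=least_squares(lambda v:np.hypot(*(Q-v[:2]).T)-v[2],[538,274,14]);print('handle top',f.x)
f=least_squares(lambda v:np.hypot(*(Q-v[:2]).T)-14,[538,274]);print('handle top r14',f.x)
```

```text
collar [538.98982068 274.34283805] 3.7919197355702465
collar free r [539.7552776  272.56219995  22.22178647]
dark [272 160] [312 221]
handle top [540.98705651 271.21660275  11.92779809]
handle top r14 [541.57047051 268.65904784]
```

{"op": "send_rows", "data": {
  "deltas": [
    {"linear": [0,-0.47,-0.53],"delta_rot": [0,0,0],"jaw": 0},
    {"linear": [0.8,-0.47,-0.53],"delta_rot": [0,0,0],"jaw": 0},
    {"linear": [1.8,-0.47,-0.53],"delta_rot": [0,0,0],"jaw": 0},
    {"linear": [2.8,-0.47,-0.53],"delta_rot": [0,0,0],"jaw": 0},
    {"linear": [3.6,-0.47,-0.53],"delta_rot": [0,0,0],"jaw": 0},
    {"linear": [4.0,-0.47,-0.53],"delta_rot": [0,0,0],"jaw": 0},
    {"linear": [4.18,-0.47,-0.53],"delta_rot": [0,0,0],"jaw": 0},
    {"linear": [4.18,-0.47,-0.53],"delta_rot": [0,0,0],"jaw": 0}
  ]
}}

```text
t: 1.87
tool_pos: [537.9, 274.3, 324.6]
ee_rot: [-1.379, 1.092, 1.378]
force: [0.2, 0.2, 0.8]
gripper_width: 1.002
```

Run:
```python
from h import *
go([539,272.5,325],-167)
ci=eyes.camera_info('wrist'); im=eyes.grab_frame('wrist')[:,:,::-1]; cv2.imwrite('pics/w2.png',im)
for z in (123,205): print(proj('wrist',[539,272.5,z],ci))
```

```text
t 1.8667 pos [537.86 274.3  324.62] y-axis deg -166.7 x-axis [-8.0e-04 -1.1e-03 -1.0e+00] F [0.2 0.2 0.8] w 1.0015252780146944
linear [-0.015 -0.028 -0.081] rot [ 0.051 -0.008 -0.01 ]
[310.44260415 238.12113144]
[308.3648797  346.30473031]
```

View pics/w2.png

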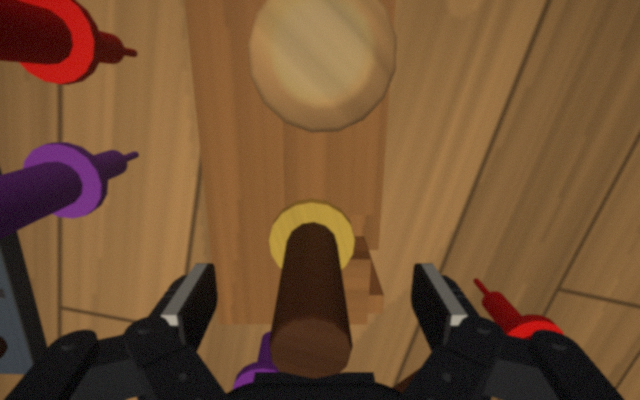

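The collar is at (312,238) against a prediction of (310,238), and the handle is centred between the fingers. Closing now.

{"op": "send_rows", "data": {
  "deltas": [
    {"linear": [0,-0.03,-0.08],"delta_rot": [0.05,0,0],"jaw": 0},
    {"linear": [0,-0.03,-0.08],"delta_rot": [0.05,0,0],"jaw": 100},
    {"linear": [0,-0.03,-0.08],"delta_rot": [0.05,0,0],"jaw": 255},
    {"linear": [0,-0.03,-0.08],"delta_rot": [0.05,0,0],"jaw": 255},
    {"linear": [0,-0.03,-0.08],"delta_rot": [0.05,0,0],"jaw": 255},
    {"linear": [0,-0.03,-0.08],"delta_rot": [0.05,0,0],"jaw": 255},
    {"linear": [0,-0.03,-0.08],"delta_rot": [0.05,0,0],"jaw": 255},
    {"linear": [0,-0.03,-0.08],"delta_rot": [0.05,0,0],"jaw": 255},
    {"linear": [0,-0.03,-0.08],"delta_rot": [0.05,0,0],"jaw": 255},
    {"linear": [0,-0.03,-0.08],"delta_rot": [0.05,0,0],"jaw": 255}
  ]
}}

```text
t: 2.75
tool_pos: [539.2, 272.6, 325.6]
ee_rot: [-1.375, 1.093, 1.374]
force: [0.6, 0.7, 2.4]
gripper_width: 0.309
```

Run:
```python
from h import *
go([538.6,272.5,325],-167)
```

```text
t 2.75 pos [539.15 272.56 325.62] y-axis deg -167.0 x-axis [ 7.e-04  2.e-04 -1.e+00] F [0.6 0.7 2.4] w 0.30861127919406983
linear [0.025 0.022 0.002] rot [0.001 0.001 0.007]
```

{"op": "send_rows", "data": {
  "deltas": [
    {"linear": [-0.3,0,0],"delta_rot": [0,0,0],"jaw": 255},
    {"linear": [-0.9,0,0],"delta_rot": [0,0,0],"jaw": 255},
    {"linear": [-1.8,0,0],"delta_rot": [0,0,0],"jaw": 255},
    {"linear": [-2.7,0,0],"delta_rot": [0,0,0],"jaw": 255},
    {"linear": [-3.6,0,0],"delta_rot": [0,0,0],"jaw": 255},
    {"linear": [-4.4,0,0],"delta_rot": [0,0,0],"jaw": 255},
    {"linear": [-4.8,0.3,0],"delta_rot": [0,0,0],"jaw": 255},
    {"linear": [-4.8,1.2,0],"delta_rot": [0,0,0],"jaw": 255},
    {"linear": [-4.8,2.2,0],"delta_rot": [0,0,0],"jaw": 255},
    {"linear": [-4.8,3.2,0],"delta_rot": [0,0,0],"jaw": 255},
    {"linear": [-4.8,4.0,0],"delta_rot": [0,0,0],"jaw": 255},
    {"linear": [-4.8,4.25,0],"delta_rot": [0,0,0],"jaw": 255}
  ]
}}

```text
t: 3.75
tool_pos: [433.3, 247.8, 445.3]
ee_rot: [-1.374, 1.092, 1.376]
force: [-0.3, 0.6, -1.2]
gripper_width: 0.309
```

{"op": "send_rows", "data": {
  "deltas": [
    {"linear": [0,0,-0.6],"delta_rot": [0,0,0],"jaw": 255},
    {"linear": [0,0.2,-1.9],"delta_rot": [0,0,0],"jaw": 255},
    {"linear": [0,0.4,-3.4],"delta_rot": [0,0,0],"jaw": 255},
    {"linear": [0,0.6,-4.9],"delta_rot": [0,0,0],"jaw": 255},
    {"linear": [0,0.8,-6.4],"delta_rot": [0,0,0],"jaw": 255},
    {"linear": [0,1.0,-7.9],"delta_rot": [0,0,0],"jaw": 255},
    {"linear": [0,1.2,-9.4],"delta_rot": [0,0,0],"jaw": 255},
    {"linear": [0,1.4,-10.9],"delta_rot": [0,0,0],"jaw": 255},
    {"linear": [0,1.6,-12.4],"delta_rot": [0,0,0],"jaw": 255},
    {"linear": [0,1.8,-13.9],"delta_rot": [0,0,0],"jaw": 255},
    {"linear": [0,1.85,-15.2],"delta_rot": [0,0,0],"jaw": 255},
    {"linear": [0,1.85,-15.9],"delta_rot": [0,0,0],"jaw": 255}
  ]
}}

```text
t: 4.75
tool_pos: [479.6, -152.1, 444.4]
ee_rot: [-1.372, 1.096, 1.374]
force: [0.7, 0.9, -1.9]
gripper_width: 0.312
```

Run:
```python
from h import *
go([480,-150,445],-167)
ci=eyes.camera_info('wrist'); im=eyes.grab_frame('wrist')[:,:,::-1]; cv2.imwrite('pics/w3.png',im)
import pickle; pickle.dump(ci,open('pics/w3.pkl','wb'))
for p in ((474,-142,45),(480.7,-295,45),(568.7,-295,45)): print(proj('wrist',p,ci))
p=readout.get_state()['tool_pos'].copy(); p[2]-=154.7+55+85; print('tip expected',p,proj('wrist',p,ci))
```

```text
t 4.75 pos [ 479.62 -152.07  444.38] y-axis deg -167.15 x-axis [-1.7e-03 -3.0e-04 -1.0e+00] F [ 0.7  0.9 -1.9] w 0.31239905373213006
linear [-0.025 -0.033  0.077] rot [-0.025  0.001 -0.017]
[315.23874932 173.16254402]
[343.69377084  23.08067524]
[254.6929961    0.27972078]
tip expected [ 480.0754041  -153.04680765  149.21090494] [311.76002167 189.99454522]
```

View pics/w3.png

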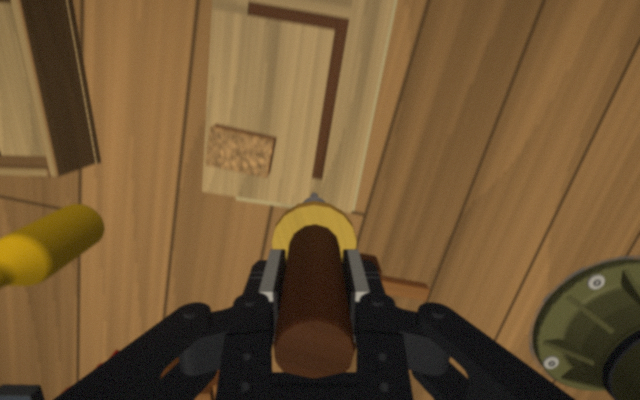

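The wrist view shows the groove's long run from (319,178) to the corner at (342,22), then the short run to (248,8). The burnisher is held straight, with its ferrule just visible at (314,197).

Run:
```python
from h import *
import pickle
from scipy.optimize import least_squares
def rectfit(n,im,ci,box,thr,ang0):
    x0,x1,y0,y1=box; g=im[y0:y1,x0:x1].astype(int).sum(2); m=(g<thr).astype(np.uint8)
    k,lab,st,ce=cv2.connectedComponentsWithStats(m); i=1+st[1:,4].argmax(); m=lab==i
    ys,xs=np.nonzero(m); P=np.array([onz(n,u+x0,v+y0,45,ci)[:2] for u,v in zip(xs,ys)])
    print(n,'px',len(P),'extent',P.min(0),P.max(0))
    return P
def fit(P):
    # lid frame: centre-line L; robustly fit pose (cx,cy,yaw) by distance of pixel points to L centreline
    S=np.array([[-40,75],[-40,-75],[45,-75.]])
    def res(v):
        c,s=np.cos(v[2]),np.sin(v[2]); Q=(P-v[:2])@np.array([[c,-s],[s,c]])
        dl=np.where((Q[:,1]>-66),Q[:,0]+40,0); ds=np.where(Q[:,0]>-31,Q[:,1]+75,0)
        return np.where(np.abs(Q[:,0]+40)<np.abs(Q[:,1]+75),dl,ds)
    f=least_squares(res,[515,-220,0.04]); v=f.x
    c,s=np.cos(v[2]),np.sin(v[2]); M=np.array([[c,-s],[s,c]]); Q=(P-v[:2])@M
    print('pose',v.round(3),'rms',np.sqrt((f.fun**2).mean()),'Q min',Q.min(0).round(1),'max',Q.max(0).round(1))
    print('start,corner,end',(S@M.T+v[:2]).round(1).tolist()); return v
ci=pickle.load(open('pics/w3.pkl','rb'))
P=rectfit('wrist',cv2.imread('pics/w3.png'),ci,(235,360,0,181),260,0); fit(P)
P=rectfit('top',cv2.imread('pics/top0.png'),None,(401,470,186,232),230,0); fit(P)
```

```text
wrist px 2887 extent [ 466.15645505 -299.17657929] [ 574.67287574 -136.62376651]
pose [ 5.16971e+02 -2.16181e+02  7.30000e-02] rms 3.082207838628794 Q min [-45.9 -80.6] max [52.5 83. ]
start,corner,end [[471.6, -144.3], [482.5, -293.9], [567.3, -287.7]]
top px 289 extent [ 468.38044123 -298.86889469] [ 571.76451516 -139.498427  ]
pose [ 5.17427e+02 -2.17413e+02  7.30000e-02] rms 2.479559956983779 Q min [-44.1 -79.9] max [49.3 80.9]
start,corner,end [[472.1, -145.5], [483.0, -295.1], [567.8, -288.9]]
```

{"op": "send_rows", "data": {
  "deltas": [
    {"linear": [0.4,0.25,0.29],"delta_rot": [0,0,0],"jaw": 255},
    {"linear": [1.2,0.25,0.29],"delta_rot": [0,0,0],"jaw": 255},
    {"linear": [2,0.25,0.29],"delta_rot": [0,0,0],"jaw": 255},
    {"linear": [2.8,0.25,0.29],"delta_rot": [0,0,0],"jaw": 255},
    {"linear": [3.4,0.25,0.29],"delta_rot": [0,0,0],"jaw": 255},
    {"linear": [3.6,0.25,0.29],"delta_rot": [0,0,0],"jaw": 255},
    {"linear": [3.7,0.25,0.29],"delta_rot": [0,0,0],"jaw": 255},
    {"linear": [3.7,0.25,0.29],"delta_rot": [0,0,0],"jaw": 255},
    {"linear": [3.7,0.25,0.29],"delta_rot": [0,0,0],"jaw": 255}
  ]
}}

```text
t: 5.55
tool_pos: [472.3, -143.5, 353.8]
ee_rot: [-1.375, 1.093, 1.373]
force: [-0.1, -0.0, -2.3]
gripper_width: 0.313
```

Run:
```python
from h import *
go([472,-146.5,341.9],-167)
p=readout.get_state()['tool_pos']-[0,0,295.6]
ims=[]
for n in('scene','top'):
    im=eyes.grab_frame(n)[:,:,::-1]; u,v=proj(n,p); print(n,u,v)
    for q in ((471.9,-144.9,45),(482.7,-294.5,45),(567.5,-288.3,45)): print(proj(n,q).round(1))
    u,v=int(u),int(v); ims.append(cv2.resize(im[v-50:v+30,u-50:u+50],(500,400),interpolation=2))
cv2.imwrite('pics/w4.png',cv2.resize(np.hstack(ims),(800,320)))
f=[readout.get_state()['force']for _ in range(1)];print(f)
```

```text
t 5.55 pos [ 472.32 -143.48  353.81] y-axis deg -167.0 x-axis [ 1.3e-03 -4.0e-04 -1.0e+00] F [-0.1 -0.  -2.3] w 0.31315811787562126
linear [ 0.476  0.04  -0.114] rot [-0.    -0.007  0.011]
scene 224.6720153040502 240.78665312827093
[225.  243.3]
[181.7 283.6]
[204.5 304.6]
top 404.4172747104115 226.45066301492523
[404.  226.8]
[458.7 221.3]
[454.5 190.5]
[array([-0.25152811,  0.03313806, -1.66863274])]
```

View pics/w4.png

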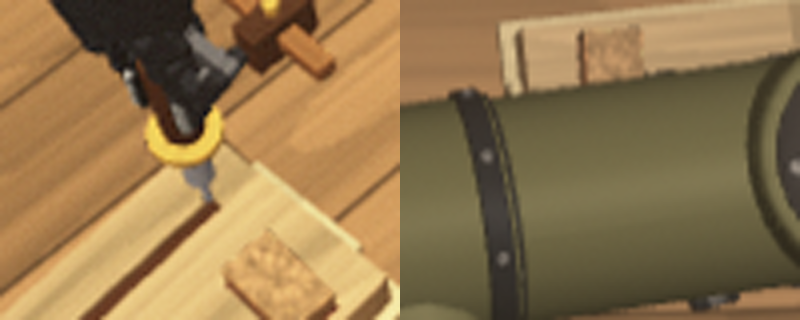

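The scene crop shows the rod tip at about (226,241), right above the groove's free end and matching the prediction. The arm blocks the top view.

{"op": "send_rows", "data": {
  "deltas": [
    {"linear": [0.1,0.03,-0.08],"delta_rot": [0,0,0],"jaw": 255},
    {"linear": [0.2,0.03,-0.08],"delta_rot": [0,0,0],"jaw": 255},
    {"linear": [0.3,0.03,-0.08],"delta_rot": [0,0,0],"jaw": 255},
    {"linear": [0.4,0.03,-0.08],"delta_rot": [0,0,0],"jaw": 255},
    {"linear": [0.44,0.03,-0.08],"delta_rot": [0,0,0],"jaw": 255},
    {"linear": [0.44,0.03,-0.08],"delta_rot": [0,0,0],"jaw": 255}
  ]
}}

```text
t: 6.15
tool_pos: [471.8, -145.5, 341.2]
ee_rot: [-1.374, 1.094, 1.375]
force: [0.4, 0.3, -2.3]
gripper_width: 0.313
```

Run:
```python
from h import *
for i in range(5):
    go([472,-146.5,333.6],-167); eyes.grab_frame('wrist')
```

```text
t 6.15 pos [ 471.84 -145.55  341.25] y-axis deg -167.0 x-axis [-7.e-04 -1.e-04 -1.e+00] F [ 0.4  0.3 -2.3] w 0.31289017055359736
linear [ 0.306  0.002 -0.039] rot [-0.     0.001 -0.007]
t 6.2 pos [ 471.88 -145.55  341.57] y-axis deg -167.0 x-axis [-3.e-04 -2.e-04 -1.e+00] F [ 1.2  1.  -1.3] w 0.3113806106338884
linear [ 0.319  0.004 -0.038] rot [ 0.    -0.001 -0.003]
t 6.25 pos [ 471.91 -145.57  341.72] y-axis deg -167.0 x-axis [-1.e-04 -2.e-04 -1.e+00] F [-0.3 -0.7 -1.4] w 0.30777784784812023
linear [ 0.325  0.005 -0.037] rot [ 0.    -0.002 -0.001]
t 6.3 pos [ 471.93 -145.56  341.84] y-axis deg -167.0 x-axis [ 2.e-04 -2.e-04 -1.e+00] F [-0.5  0.8 -2.5] w 0.3109083702873538
linear [ 0.33   0.006 -0.037] rot [ 0.    -0.002  0.001]
t 6.35 pos [ 471.92 -145.57  341.89] y-axis deg -167.0 x-axis [ 2.e-04 -2.e-04 -1.e+00] F [ 0.2 -0.3 -2.5] w 0.3121021596078531
linear [ 0.332  0.005 -0.037] rot [-0.    -0.002  0.002]
```

There is no contact force at TCP z 342, so the tip is inside the groove; on the lid face it would read about +3 N. Pressing in.

{"op": "send_rows", "data": {
  "deltas": [
    {"linear": [0.06,0,-0.03],"delta_rot": [0,0,0],"jaw": 255},
    {"linear": [0.12,0,-0.03],"delta_rot": [0,0,0],"jaw": 255},
    {"linear": [0.18,0,-0.03],"delta_rot": [0,0,0],"jaw": 255},
    {"linear": [0.24,0,-0.03],"delta_rot": [0,0,0],"jaw": 255},
    {"linear": [0.3,0,-0.03],"delta_rot": [0,0,0],"jaw": 255},
    {"linear": [0.33,0,-0.03],"delta_rot": [0,0,0],"jaw": 255},
    {"linear": [0.33,0,-0.03],"delta_rot": [0,0,0],"jaw": 255},
    {"linear": [0.33,0,-0.03],"delta_rot": [0,0,0],"jaw": 255},
    {"linear": [0.33,0,-0.03],"delta_rot": [0,0,0],"jaw": 255}
  ]
}}

```text
t: 7.15
tool_pos: [472.1, -146.3, 333.8]
ee_rot: [-1.375, 1.093, 1.374]
force: [1.4, -0.6, 2.1]
gripper_width: 0.312
```

Run:
```python
from h import *
F=[]
for i in range(10):
    F.append(readout.get_state()['force']); eyes.grab_frame('wrist')
print(np.mean(F,0))
p=readout.get_state()['tool_pos'][:2]
lin,_=go([482.7,-294.5,333.6],-167)
lin,_=go([567.5,-288.3,333.6],-167)
```

```text
[ 0.94087587 -0.03978734  1.81970689]
t 7.65 pos [ 472.11 -146.29  333.52] y-axis deg -167.0 x-axis [ 2.e-04 -1.e-04 -1.e+00] F [-0.1 -0.2  1.5] w 0.3139708477574572
linear [-3.000e-03  9.210e-01 -5.872e+00] rot [-0.    -0.001  0.001]
t 7.65 pos [ 472.11 -146.29  333.52] y-axis deg -167.0 x-axis [ 2.e-04 -1.e-04 -1.e+00] F [-0.1 -0.2  1.5] w 0.3139708477574572
linear [-2.000e-03 -2.440e+00 -6.393e+00] rot [-0.    -0.001  0.001]
```

{"op": "send_rows", "data": {
  "deltas": [
    {"linear": [0,0.01,-0.08],"delta_rot": [0,0,0],"jaw": 255},
    {"linear": [0,0.03,-0.2],"delta_rot": [0,0,0],"jaw": 255},
    {"linear": [0,0.05,-0.33],"delta_rot": [0,0,0],"jaw": 255},
    {"linear": [0,0.07,-0.46],"delta_rot": [0,0,0],"jaw": 255},
    {"linear": [0,0.09,-0.59],"delta_rot": [0,0,0],"jaw": 255},
    {"linear": [0,0.11,-0.72],"delta_rot": [0,0,0],"jaw": 255},
    {"linear": [0,0.13,-0.85],"delta_rot": [0,0,0],"jaw": 255},
    {"linear": [0,0.15,-0.98],"delta_rot": [0,0,0],"jaw": 255},
    {"linear": [0,0.17,-1.11],"delta_rot": [0,0,0],"jaw": 255},
    {"linear": [0,0.19,-1.24],"delta_rot": [0,0,0],"jaw": 255},
    {"linear": [0,0.21,-1.36],"delta_rot": [0,0,0],"jaw": 255},
    {"linear": [0,0.23,-1.47],"delta_rot": [0,0,0],"jaw": 255}
  ]
}}

```text
t: 8.65
tool_pos: [474.8, -183.7, 333.5]
ee_rot: [-1.374, 1.093, 1.374]
force: [-0.9, 2.7, 1.1]
gripper_width: 0.312
```

Run:
```python
from h import *
F=[]
for i in range(6):
    F.append(readout.get_state()['force']); eyes.grab_frame('wrist')
print(np.mean(F,0))
lin,_=go([482.7,-294.5,333.6],-167)
v=np.array([10.9,-149.6])/150; n=np.array([v[1],-v[0]]); p=readout.get_state()['tool_pos'][:2]-[482.7,-294.5]
print('off centreline',p@n,'along',p@v)
```

```text
[-0.40564986  0.66364222  1.49371214]
t 8.95 pos [ 474.65 -183.7   333.69] y-axis deg -167.01 x-axis [-1.0e-04 -1.2e-03 -1.0e+00] F [-0.6  0.4  2.2] w 0.3127743570124928
linear [ 0.009  0.682 -4.391] rot [-0.002 -0.011 -0.003]
off centreline -0.024481252805829357 along -111.08772096772606
```

{"op": "send_rows", "data": {
  "deltas": [
    {"linear": [0,0.01,-0.08],"delta_rot": [0,0,0],"jaw": 255},
    {"linear": [0,0.03,-0.2],"delta_rot": [0,0,0],"jaw": 255},
    {"linear": [0,0.05,-0.33],"delta_rot": [0,0,0],"jaw": 255},
    {"linear": [0,0.07,-0.46],"delta_rot": [0,0,0],"jaw": 255},
    {"linear": [0,0.09,-0.59],"delta_rot": [0,0,0],"jaw": 255},
    {"linear": [0,0.11,-0.72],"delta_rot": [0,0,0],"jaw": 255},
    {"linear": [0,0.13,-0.85],"delta_rot": [0,0,0],"jaw": 255},
    {"linear": [0,0.15,-0.98],"delta_rot": [0,0,0],"jaw": 255},
    {"linear": [0,0.17,-1.11],"delta_rot": [0,0,0],"jaw": 255},
    {"linear": [0,0.19,-1.24],"delta_rot": [0,0,0],"jaw": 255},
    {"linear": [0,0.21,-1.36],"delta_rot": [0,0,0],"jaw": 255},
    {"linear": [0,0.23,-1.47],"delta_rot": [0,0,0],"jaw": 255}
  ]
}}

```text
t: 9.95
tool_pos: [477.4, -220.9, 333.5]
ee_rot: [-1.374, 1.094, 1.374]
force: [-0.3, 2.7, 1.9]
gripper_width: 0.312
```

{"op": "send_rows", "data": {
  "deltas": [
    {"linear": [0,0.01,-0.08],"delta_rot": [0,0,0],"jaw": 255},
    {"linear": [0,0.03,-0.2],"delta_rot": [0,0,0],"jaw": 255},
    {"linear": [0,0.05,-0.33],"delta_rot": [0,0,0],"jaw": 255},
    {"linear": [0,0.07,-0.46],"delta_rot": [0,0,0],"jaw": 255},
    {"linear": [0,0.09,-0.59],"delta_rot": [0,0,0],"jaw": 255},
    {"linear": [0,0.11,-0.72],"delta_rot": [0,0,0],"jaw": 255},
    {"linear": [0,0.13,-0.85],"delta_rot": [0,0,0],"jaw": 255},
    {"linear": [0,0.15,-0.98],"delta_rot": [0,0,0],"jaw": 255},
    {"linear": [0,0.17,-1.11],"delta_rot": [0,0,0],"jaw": 255},
    {"linear": [0,0.19,-1.24],"delta_rot": [0,0,0],"jaw": 255},
    {"linear": [0,0.21,-1.36],"delta_rot": [0,0,0],"jaw": 255},
    {"linear": [0,0.23,-1.47],"delta_rot": [0,0,0],"jaw": 255}
  ]
}}

```text
t: 10.95
tool_pos: [480.1, -257.9, 333.5]
ee_rot: [-1.374, 1.093, 1.374]
force: [-0.0, 4.0, 1.3]
gripper_width: 0.312
```

Run:
```python
from h import *
F=[]
for i in range(6):
    F.append(readout.get_state()['force']); eyes.grab_frame('wrist')
print(np.mean(F,0))
lin,_=go([482.7,-294.5,333.6],-167)
v=np.array([10.9,-149.6])/150; n=np.array([v[1],-v[0]]); p=readout.get_state()['tool_pos'][:2]-[482.7,-294.5]
print('off centreline',p@n,'along',p@v)
```

```text
[-0.19112118  1.34771649  2.01372257]
t 11.25 pos [ 479.96 -257.93  333.78] y-axis deg -167.01 x-axis [ 0.     -0.0013 -1.    ] F [-0.8 -0.1  1.4] w 0.31222952359057077
linear [ 0.009  0.222 -1.45 ] rot [-0.002 -0.012 -0.002]
off centreline 0.07465634608679794 along -36.66895452274447
```

{"op": "send_rows", "data": {
  "deltas": [
    {"linear": [0,0.01,-0.08],"delta_rot": [0,0,0],"jaw": 255},
    {"linear": [0,0.03,-0.2],"delta_rot": [0,0,0],"jaw": 255},
    {"linear": [0,0.05,-0.33],"delta_rot": [0,0,0],"jaw": 255},
    {"linear": [0,0.07,-0.46],"delta_rot": [0,0,0],"jaw": 255},
    {"linear": [0,0.09,-0.59],"delta_rot": [0,0,0],"jaw": 255},
    {"linear": [0,0.11,-0.72],"delta_rot": [0,0,0],"jaw": 255},
    {"linear": [0,0.13,-0.85],"delta_rot": [0,0,0],"jaw": 255},
    {"linear": [0,0.15,-0.98],"delta_rot": [0,0,0],"jaw": 255},
    {"linear": [0,0.17,-1.11],"delta_rot": [0,0,0],"jaw": 255},
    {"linear": [0,0.19,-1.24],"delta_rot": [0,0,0],"jaw": 255},
    {"linear": [0,0.21,-1.36],"delta_rot": [0,0,0],"jaw": 255},
    {"linear": [0,0.22,-1.46],"delta_rot": [0,0,0],"jaw": 255}
  ]
}}

```text
t: 12.25
tool_pos: [482.9, -294.8, 333.5]
ee_rot: [-1.374, 1.094, 1.374]
force: [-0.5, 2.6, 2.5]
gripper_width: 0.312
```

Run:
```python
from h import *
F=[]
for i in range(6):
    F.append(readout.get_state()['force']); im=eyes.grab_frame('wrist')
print(np.mean(F,0))
lin,_=go([567.5,-288.3,333.6],-167)
im=eyes.grab_frame('scene')[:,:,::-1]; u,v=proj('scene',readout.get_state()['tool_pos']-[0,0,288.6]);print(u,v)
u,v=int(u),int(v);cv2.imwrite('pics/s5.png',cv2.resize(im[v-60:v+40,u-50:u+75],(500,400),interpolation=2))
```

```text
[-0.49749283  0.78089505  1.65730477]
t 12.55 pos [ 482.83 -294.71  333.77] y-axis deg -167.01 x-axis [ 1.0e-04 -1.2e-03 -1.0e+00] F [-0.7  0.1  1.8] w 0.3120550821780455
linear [ 0.007 -3.358 -0.511] rot [-0.002 -0.012 -0.002]
181.69075159469955 283.63868040849627
```

View pics/s5.png

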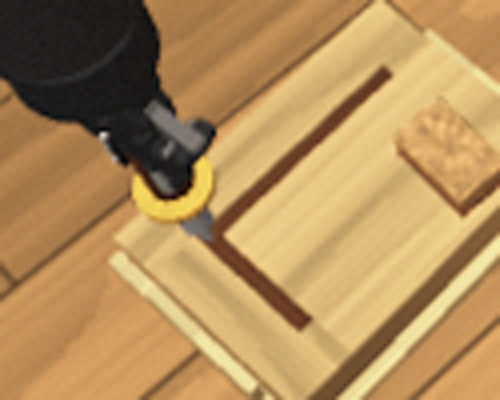

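The rod is in the groove corner at crop position (210,240). Next is the short run.

{"op": "send_rows", "data": {
  "deltas": [
    {"linear": [0,-0.08,-0.01],"delta_rot": [0,0,0],"jaw": 255},
    {"linear": [0,-0.2,-0.03],"delta_rot": [0,0,0],"jaw": 255},
    {"linear": [0,-0.34,-0.05],"delta_rot": [0,0,0],"jaw": 255},
    {"linear": [0,-0.48,-0.07],"delta_rot": [0,0,0],"jaw": 255},
    {"linear": [0,-0.62,-0.09],"delta_rot": [0,0,0],"jaw": 255},
    {"linear": [0,-0.76,-0.12],"delta_rot": [0,0,0],"jaw": 255},
    {"linear": [0,-0.9,-0.14],"delta_rot": [0,0,0],"jaw": 255},
    {"linear": [0,-1.04,-0.16],"delta_rot": [0,0,0],"jaw": 255},
    {"linear": [0,-1.18,-0.18],"delta_rot": [0,0,0],"jaw": 255},
    {"linear": [0,-1.32,-0.2],"delta_rot": [0,0,0],"jaw": 255},
    {"linear": [0,-1.46,-0.22],"delta_rot": [0,0,0],"jaw": 255},
    {"linear": [0,-1.6,-0.24],"delta_rot": [0,0,0],"jaw": 255}
  ]
}}

```text
t: 13.6
tool_pos: [523.6, -291.2, 333.5]
ee_rot: [-1.374, 1.093, 1.374]
force: [-3.9, -0.6, 2.0]
gripper_width: 0.31
```

Run:
```python
from h import *
F=[]
for i in range(6):
    F.append(readout.get_state()['force']); im=eyes.grab_frame('wrist')
print(np.mean(F,0))
lin,_=go([567.5,-288.3,333.6],-167)
v=np.array([84.8,6.2])/85; n=np.array([v[1],-v[0]]); p=readout.get_state()['tool_pos'][:2]-[567.5,-288.3]
print('off centreline',p@n,'along',p@v)
```

```text
[-0.25294333  0.00355878  1.80526876]
t 13.9 pos [ 523.84 -291.03  334.04] y-axis deg -166.98 x-axis [ 3.2e-03 -2.0e-04 -1.0e+00] F [1.3 1.2 1.8] w 0.3075093779612801
linear [ 0.023 -1.726 -0.287] rot [ 0.003 -0.009  0.03 ]
off centreline -0.4580618709950919 along -43.75822768189053
```

{"op": "send_rows", "data": {
  "deltas": [
    {"linear": [0,-0.1,-0.02],"delta_rot": [0,0,0],"jaw": 255},
    {"linear": [0,-0.25,-0.04],"delta_rot": [0,0,0],"jaw": 255},
    {"linear": [0,-0.41,-0.07],"delta_rot": [0,0,0],"jaw": 255},
    {"linear": [0,-0.57,-0.09],"delta_rot": [0,0,0],"jaw": 255},
    {"linear": [0,-0.73,-0.12],"delta_rot": [0,0,0],"jaw": 255},
    {"linear": [0,-0.89,-0.15],"delta_rot": [0,0,0],"jaw": 255},
    {"linear": [0,-1.05,-0.17],"delta_rot": [0,0,0],"jaw": 255},
    {"linear": [0,-1.21,-0.2],"delta_rot": [0,0,0],"jaw": 255},
    {"linear": [0,-1.37,-0.23],"delta_rot": [0,0,0],"jaw": 255},
    {"linear": [0,-1.53,-0.26],"delta_rot": [0,0,0],"jaw": 255},
    {"linear": [0,-1.67,-0.28],"delta_rot": [0,0,0],"jaw": 255},
    {"linear": [0,-1.74,-0.29],"delta_rot": [0,0,0],"jaw": 255}
  ]
}}

```text
t: 14.9
tool_pos: [567.9, -288.4, 333.4]
ee_rot: [-1.375, 1.093, 1.374]
force: [-2.6, -0.4, 2.2]
gripper_width: 0.312
```

Run:
```python
from h import *
F=[]
for i in range(6):
    F.append(readout.get_state()['force']); im=eyes.grab_frame('wrist')
print(np.mean(F,0))
lin,_=go([567.5,-288.3,430],-167)
im=eyes.grab_frame('scene')[:,:,::-1]; u,v=proj('scene',readout.get_state()['tool_pos']-[0,0,288.6]);print(u,v)
u,v=int(u),int(v);cv2.imwrite('pics/s6.png',cv2.resize(im[v-60:v+40,u-50:u+75],(500,400),interpolation=2))
```

```text
[-0.84892145 -0.29353731  1.92826081]
t 15.2 pos [ 567.56 -288.4   333.97] y-axis deg -166.99 x-axis [ 2.3e-03 -2.0e-04 -1.0e+00] F [-0.1 -0.3  1.8] w 0.3101246667363389
linear [-3.841e+00 -7.000e-03  2.000e-03] rot [ 0.002 -0.007  0.021]
204.4710765489886 304.54560313350953
```

View pics/s6.png

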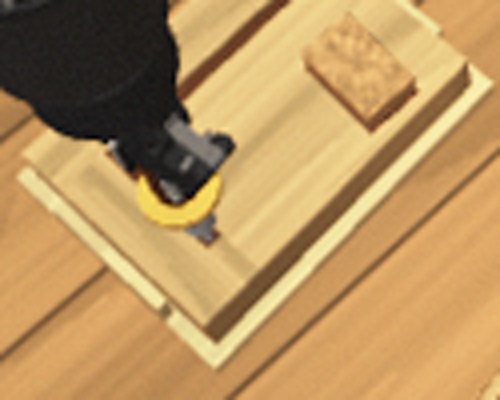

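The tip is at the short run's free end, at crop position (210,240). Lifting off gently.

{"op": "send_rows", "data": {
  "deltas": [
    {"linear": [-0.08,0,0],"delta_rot": [0,0,0],"jaw": 255},
    {"linear": [-0.22,0,0],"delta_rot": [0,0,0],"jaw": 255},
    {"linear": [-0.38,0,0],"delta_rot": [0,0,0],"jaw": 255},
    {"linear": [-0.54,0,0],"delta_rot": [0,0,0],"jaw": 255},
    {"linear": [-0.75,0,0],"delta_rot": [0,0,0],"jaw": 255},
    {"linear": [-1.1,0,0],"delta_rot": [0,0,0],"jaw": 255},
    {"linear": [-1.8,0,0],"delta_rot": [0,0,0],"jaw": 255},
    {"linear": [-2.6,0,0],"delta_rot": [0,0,0],"jaw": 255},
    {"linear": [-3.4,0,0],"delta_rot": [0,0,0],"jaw": 255},
    {"linear": [-4.1,0,0],"delta_rot": [0,0,0],"jaw": 255},
    {"linear": [-4.5,0,0],"delta_rot": [0,0,0],"jaw": 255},
    {"linear": [-4.55,0,0],"delta_rot": [0,0,0],"jaw": 255}
  ]
}}

```text
t: 16.25
tool_pos: [567.1, -288.7, 450.3]
ee_rot: [-1.377, 1.092, 1.371]
force: [-0.1, 0.0, -2.0]
gripper_width: 0.311
```

{"op": "send_rows", "data": {
  "deltas": [
    {"linear": [0,0.01,0.4],"delta_rot": [0,0,0],"jaw": 255},
    {"linear": [0,0.02,1.4],"delta_rot": [0,0,0],"jaw": 255},
    {"linear": [0,0.04,2.6],"delta_rot": [0,0,0],"jaw": 255},
    {"linear": [0,0.06,3.9],"delta_rot": [0,0,0],"jaw": 255},
    {"linear": [0,0.08,5.2],"delta_rot": [0,0,0],"jaw": 255},
    {"linear": [0,0.1,6.5],"delta_rot": [0,0,0],"jaw": 255},
    {"linear": [0,0.12,7.8],"delta_rot": [0,0,0],"jaw": 255},
    {"linear": [0,0.14,9.1],"delta_rot": [0,0,0],"jaw": 255},
    {"linear": [0,0.16,10.3],"delta_rot": [0,0,0],"jaw": 255},
    {"linear": [0,0.18,11.2],"delta_rot": [0,0,0],"jaw": 255},
    {"linear": [0,0.18,11.8],"delta_rot": [0,0,0],"jaw": 255},
    {"linear": [0,0.18,12],"delta_rot": [0,0,0],"jaw": 255}
  ]
}}

```text
t: 17.25
tool_pos: [494.5, 5.0, 445.8]
ee_rot: [-1.375, 1.092, 1.378]
force: [0.1, -0.2, -3.1]
gripper_width: 0.308
```

Run:
```python
from h import *
go([434,248,446],-167)
```

```text
t 17.25 pos [494.54   4.98 445.82] y-axis deg -166.83 x-axis [-1.7e-03  4.0e-04 -1.0e+00] F [ 0.1 -0.2 -3.1] w 0.3075498661950857
linear [1.0000e-03 1.4400e-01 1.0017e+01] rot [ 0.028  0.007 -0.015]
```

{"op": "send_rows", "data": {
  "deltas": [
    {"linear": [0,0.01,0.4],"delta_rot": [0,0,0],"jaw": 255},
    {"linear": [0,0.02,1.3],"delta_rot": [0,0,0],"jaw": 255},
    {"linear": [0,0.04,2.4],"delta_rot": [0,0,0],"jaw": 255},
    {"linear": [0,0.06,3.6],"delta_rot": [0,0,0],"jaw": 255},
    {"linear": [0,0.08,4.8],"delta_rot": [0,0,0],"jaw": 255},
    {"linear": [0,0.1,6.0],"delta_rot": [0,0,0],"jaw": 255},
    {"linear": [0,0.12,7.2],"delta_rot": [0,0,0],"jaw": 255},
    {"linear": [0,0.14,8.3],"delta_rot": [0,0,0],"jaw": 255},
    {"linear": [0,0.14,9.2],"delta_rot": [0,0,0],"jaw": 255},
    {"linear": [0,0.14,9.8],"delta_rot": [0,0,0],"jaw": 255},
    {"linear": [0,0.14,10.0],"delta_rot": [0,0,0],"jaw": 255},
    {"linear": [0,0.14,10.0],"delta_rot": [0,0,0],"jaw": 255}
  ]
}}

```text
t: 18.25
tool_pos: [435.6, 246.3, 446.2]
ee_rot: [-1.375, 1.095, 1.376]
force: [-0.7, -0.6, -1.8]
gripper_width: 0.311
```

Run:
```python
from h import *
go([539.15,272.56,446],-167)
```

```text
t 18.25 pos [435.59 246.34 446.2 ] y-axis deg -166.95 x-axis [-0.0013 -0.0014 -1.    ] F [-0.7 -0.6 -1.8] w 0.31146500828704005
linear [ 1.000e-03 -4.272e+00  8.600e-02] rot [ 0.009 -0.01  -0.015]
```

{"op": "send_rows", "data": {
  "deltas": [
    {"linear": [0,-0.3,0.02],"delta_rot": [0,0,0],"jaw": 255},
    {"linear": [0,-1.0,0.04],"delta_rot": [0,0,0],"jaw": 255},
    {"linear": [0,-2.0,0.06],"delta_rot": [0,0,0],"jaw": 255},
    {"linear": [0,-3.0,0.08],"delta_rot": [0,0,0],"jaw": 255},
    {"linear": [0,-3.8,0.09],"delta_rot": [0,0,0],"jaw": 255},
    {"linear": [0,-4.2,0.09],"delta_rot": [0,0,0],"jaw": 255},
    {"linear": [0,-4.27,0.09],"delta_rot": [0,0,0],"jaw": 255},
    {"linear": [0,-4.27,0.09],"delta_rot": [0,0,0],"jaw": 255},
    {"linear": [0,-4.27,0.09],"delta_rot": [0,0,0],"jaw": 255},
    {"linear": [0,-4.27,0.09],"delta_rot": [0,0,0],"jaw": 255}
  ]
}}

```text
t: 19.08
tool_pos: [538.9, 271.2, 447.7]
ee_rot: [-1.374, 1.093, 1.374]
force: [-0.4, 0.2, -2.4]
gripper_width: 0.31
```

Run:
```python
from h import *
im=eyes.grab_frame('wrist')[:,:,::-1];im2=eyes.grab_frame('scene')[:,:,::-1]
eyes.grab_frame('wrist');eyes.grab_frame('wrist')
go([539.15,272.56,325.6],-167)
p=readout.get_state()['tool_pos']
print(proj('scene',p-[0,0,210]),proj('scene',p-[0,0,295.6]))
cv2.imwrite('pics/p7.png',np.hstack([cv2.resize(im,(480,300)),cv2.resize(im2[90:215,290:400],(264,300),interpolation=2)]))
```

```text
t 19.2833 pos [538.8  271.64 447.78] y-axis deg -166.98 x-axis [ 7.e-04  5.e-04 -1.e+00] F [-0.3  0.7 -1.9] w 0.3106980642470434
linear [ 4.887 -0.018  0.031] rot [0.004 0.003 0.008]
[352.67774108 124.03598957] [350.17332062 145.39346423]
```

View pics/p7.png

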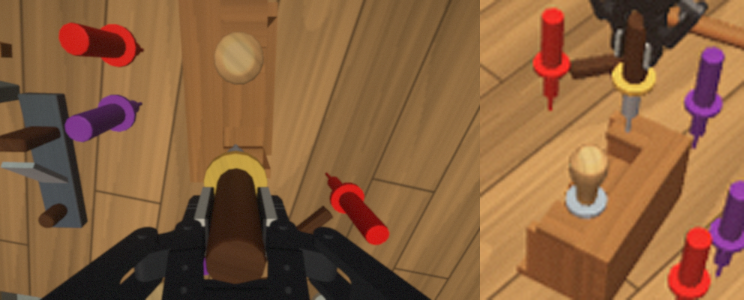

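The burnisher hangs straight above slot_a. In the scene inset the rod is at (628,125) and the open slot is below it. Descending at a moderate speed.

{"op": "send_rows", "data": {
  "deltas": [
    {"linear": [0.2,-0.02,0.03],"delta_rot": [0,0,0],"jaw": 255},
    {"linear": [0.6,-0.02,0.03],"delta_rot": [0,0,0],"jaw": 255},
    {"linear": [1.0,-0.02,0.03],"delta_rot": [0,0,0],"jaw": 255},
    {"linear": [1.4,-0.02,0.03],"delta_rot": [0,0,0],"jaw": 255},
    {"linear": [1.8,-0.02,0.03],"delta_rot": [0,0,0],"jaw": 255},
    {"linear": [2.2,-0.02,0.03],"delta_rot": [0,0,0],"jaw": 255},
    {"linear": [2.6,-0.02,0.03],"delta_rot": [0,0,0],"jaw": 255},
    {"linear": [3.0,-0.02,0.03],"delta_rot": [0,0,0],"jaw": 255},
    {"linear": [3.4,-0.02,0.03],"delta_rot": [0,0,0],"jaw": 255},
    {"linear": [3.8,-0.02,0.03],"delta_rot": [0,0,0],"jaw": 255},
    {"linear": [4.2,-0.02,0.03],"delta_rot": [0,0,0],"jaw": 255},
    {"linear": [4.5,-0.02,0.03],"delta_rot": [0,0,0],"jaw": 255}
  ]
}}

```text
t: 20.28
tool_pos: [539.5, 272.6, 333.2]
ee_rot: [-1.374, 1.094, 1.375]
force: [-0.4, 0.1, -2.3]
gripper_width: 0.309
```

Run:
```python
from h import *
for i in range(4): eyes.grab_frame('wrist')
go([539.15,272.56,325.6],-167)
```

```text
t 20.4833 pos [539.67 272.62 334.9 ] y-axis deg -167.0 x-axis [ 4.e-04 -3.e-04 -1.e+00] F [-0.2  0.2 -1.6] w 0.3147454064454634
linear [0.372 0.021 0.003] rot [ 0.    -0.003  0.003]
```

{"op": "send_rows", "data": {
  "deltas": [
    {"linear": [0.08,0.02,0],"delta_rot": [0,0,0],"jaw": 255},
    {"linear": [0.16,0.02,0],"delta_rot": [0,0,0],"jaw": 255},
    {"linear": [0.24,0.02,0],"delta_rot": [0,0,0],"jaw": 255},
    {"linear": [0.3,0.02,0],"delta_rot": [0,0,0],"jaw": 255},
    {"linear": [0.34,0.02,0],"delta_rot": [0,0,0],"jaw": 255},
    {"linear": [0.36,0.02,0],"delta_rot": [0,0,0],"jaw": 255},
    {"linear": [0.36,0.02,0],"delta_rot": [0,0,0],"jaw": 255},
    {"linear": [0.36,0.02,0],"delta_rot": [0,0,0],"jaw": 255},
    {"linear": [0.36,0.02,0],"delta_rot": [0,0,0],"jaw": 255}
  ]
}}

```text
t: 21.23
tool_pos: [539.1, 272.5, 325.7]
ee_rot: [-1.374, 1.093, 1.374]
force: [-0.0, -0.4, -2.3]
gripper_width: 0.309
```

Run:
```python
from h import *
F=[]
for i in range(6): F.append(readout.get_state()['force']);eyes.grab_frame('wrist')
print(np.mean(F,0))
go([539.15,272.56,325.6],-167)
```

```text
[-0.28282017 -0.04505721 -1.96754981]
t 21.5333 pos [539.09 272.51 325.67] y-axis deg -167.0 x-axis [-0.e+00 -1.e-04 -1.e+00] F [-0.   0.7 -1.9] w 0.3042832870949981
linear [ 0.003 -0.003  0.001] rot [-0.    -0.001 -0.001]
```

{"op": "send_rows", "data": {
  "deltas": [
    {"linear": [0.02,0,0],"delta_rot": [0,0,0],"jaw": 255},
    {"linear": [0.04,0,0],"delta_rot": [0,0,0],"jaw": 255},
    {"linear": [0.04,0,0],"delta_rot": [0,0,0],"jaw": 255},
    {"linear": [0.04,0,0],"delta_rot": [0,0,0],"jaw": 120},
    {"linear": [0.04,0,0],"delta_rot": [0,0,0],"jaw": 0},
    {"linear": [0.04,0,0],"delta_rot": [0,0,0],"jaw": 0},
    {"linear": [0.04,0,0],"delta_rot": [0,0,0],"jaw": 0},
    {"linear": [0.04,0,0],"delta_rot": [0,0,0],"jaw": 0},
    {"linear": [0.04,0,0],"delta_rot": [0,0,0],"jaw": 0},
    {"linear": [0.04,0,0],"delta_rot": [0,0,0],"jaw": 0},
    {"linear": [0.04,0,0],"delta_rot": [0,0,0],"jaw": 0},
    {"linear": [0.04,0,0],"delta_rot": [0,0,0],"jaw": 0}
  ]
}}

```text
t: 22.53
tool_pos: [539.1, 272.5, 324.7]
ee_rot: [-1.374, 1.093, 1.374]
force: [0.1, -0.5, 0.5]
gripper_width: 1.003
```

Run:
```python
from h import *
go([539.15,272.56,430],-167)
a=cv2.imread('pics/w2.png'); im=eyes.grab_frame('wrist')[:,:,::-1]; cv2.imwrite('pics/w8.png',np.hstack([cv2.resize(a,(400,250)),cv2.resize(im,(400,250))]))
```

```text
t 22.5333 pos [539.09 272.51 324.67] y-axis deg -167.0 x-axis [-0.e+00 -1.e-04 -1.e+00] F [ 0.1 -0.5  0.5] w 1.0032030736574173
linear [-4.213e+00 -3.000e-03  1.000e-03] rot [-0.    -0.001 -0.   ]
```

View pics/w8.png

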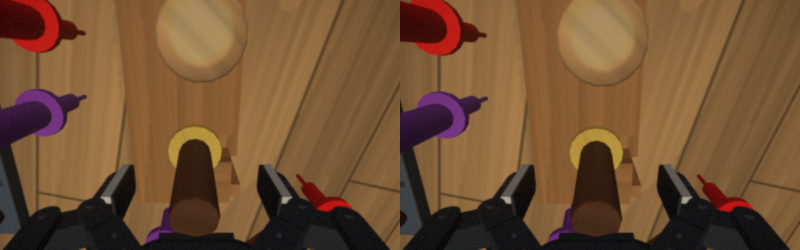

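The gripper has released and the burnisher sits as it did before the grasp: collar at (195,148) before and (596,150) − 400 now. Retreating straight up.

{"op": "send_rows", "data": {
  "deltas": [
    {"linear": [-0.2,0,0],"delta_rot": [0,0,0],"jaw": 0},
    {"linear": [-0.7,0,0],"delta_rot": [0,0,0],"jaw": 0},
    {"linear": [-1.5,0,0],"delta_rot": [0,0,0],"jaw": 0},
    {"linear": [-2.4,0,0],"delta_rot": [0,0,0],"jaw": 0},
    {"linear": [-3.3,0,0],"delta_rot": [0,0,0],"jaw": 0},
    {"linear": [-4,0,0],"delta_rot": [0,0,0],"jaw": 0},
    {"linear": [-4.2,0,0],"delta_rot": [0,0,0],"jaw": 0},
    {"linear": [-4.2,0,0],"delta_rot": [0,0,0],"jaw": 0},
    {"linear": [-4.2,0,0],"delta_rot": [0,0,0],"jaw": 0}
  ]
}}

```text
t: 23.33
tool_pos: [539.0, 272.6, 429.5]
ee_rot: [-1.374, 1.093, 1.375]
force: [0.7, 0.6, -1.3]
gripper_width: 1.0
```

Run:
```python
from h import *
im=eyes.grab_frame('scene')[:,:,::-1]; a=cv2.imread('pics/scene0.png')
def c(i):
    h=cv2.cvtColor(i,cv2.COLOR_BGR2HSV)[120:175,330:375]; m=(h[...,0]>20)&(h[...,0]<33)&(h[...,1]>120)&(h[...,2]>150)
    y,x=np.nonzero(m); return m.sum(),x.mean()+330,y.mean()+120
print(c(a),c(im))
cv2.imwrite('pics/s9.png',np.hstack([cv2.resize(i[90:240,290:420],(390,450),interpolation=2) for i in(a,im)]))
```

```text
(np.int64(73), np.float64(350.54794520547944), np.float64(153.1095890410959)) (np.int64(75), np.float64(350.24), np.float64(153.13333333333333))
```

View pics/s9.png

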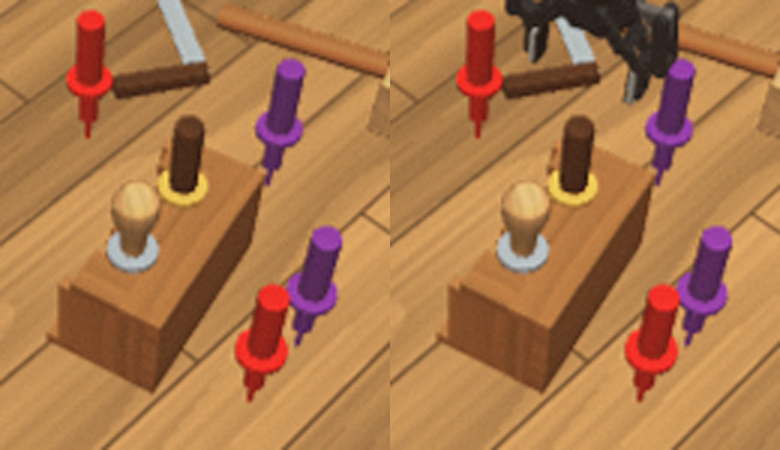

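The before and after crops match. The brass collar is at (350.5,153.1) before and (350.2,153.1) after, the tool is upright, the gripper is clear and the neighbouring tools have not moved.

```bash
python3 -c "
from bench import job; print(job.close_job())"
```

```text
the job is handed in; nothing more can be done
None
```

I drew the burnisher's tip through the whole L-shaped groove in one pass, hung it back in its own slot (slot_a), let go and handed the job in at about 23 s. No verdict was reported.

- **Stroke:** It ran at about 37–48 mm/s. At the five stops where I checked it along the groove, the wrist force implied a contact force of about 3.5–4 N, so the spring was pressed in roughly 6–7 mm. Measured positions stayed within about 0.5 mm of the centreline I had found. The top and wrist cameras placed the groove within about 1.3 mm of each other.
- **Return:** The brass collar is within 0.3 px of its starting position in the scene camera. The burnisher stands upright, the gripper is open and clear above it, and the nearby tools look unmoved.
- **Not checked:** The wrist camera could not see the tip on the groove floor, because the collar hides it. I judged floor contact from the force readings, the height and the scene-camera crops. I did not re-measure the glue bottle or marking gauge at the end, but the arm never went near them. The sanding block still looked in place when the stroke finished.

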